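Monthly trip test of the bench safety switch

ROBOT

A 6-joint arm with a two-finger parallel gripper is mounted at the origin on a cart in front of the work surface, level with it; the furniture and walls round the work are solid. World frame = base frame: x ahead of the robot, y to its left, z up, the work surface at z = 0. Lengths are in m, angles in rad, forces in N, time in s.
With the tool pointing down it reaches from about 0.375 to 0.975 m from the base axis. Payload 3.8 kg.
Tool frame: the origin (TCP) lies at the centre of the arm's flange, where the gripper is bolted on; the fingertips stand 173 mm ahead of it and the grasp point (between the pads) lies 155 mm ahead of it (bot.tip_reach is the distance from the TCP to the fingertips, in m); z points along the fingers, y is the line along which they close (so a half turn about z gives the same grasp; the last joint's range is limited). The gripper opens to 85 mm and grips with 20 to 120 N. Pads are 22 mm wide; open, the fingers measure 114 mm over their backs; the gripper's body (76 mm by 85 mm) begins 54 mm behind the grasp point. The pads swing forward as they close: fully open they stand 13 mm farther back than shut.
Start: joints at [-1.248, 0.264, 1.604, -0, 1.274, -0.037], TCP at [0.238, -0.632, 0.405] pointing down, gripper open.
Joint ranges: [-2.63, 2.63], [-0.94, 2.18], [0.31, 2.57], [-1.31, 4.45], [0, 2.66], [-2.55, 2.55]. Speed limits (rad/s): [2.57, 2.57, 3.14, 3.14, 3.14, 3.14].

INTERFACE

Orientations are given as a rotation vector (axis times angle).
In Python, from workcell import bot gives the robot as it stands.
- The arm moves only by the tool drive_tool, never from a script. Its arguments are lists of equal length, an entry for each row: "claw": the finger opening in mm, from 0 to 85.4; "slide": the shift along the world's x, y, z each as a share of 0.5 m, from -1 to 1, a list of three; "yaw": the turn about the world's z as a share of 180 degrees, from -1 to 1. A call has 1 to 8 rows; each row is the pose to reach, as a shift and turn from the pose commanded when the call began, turning the shorter way round; what a row does not reach only later rows make up. A row lasts 1/12 s, in which the tool goes at most 41.7 mm and 7.16 degrees, less where a joint would pass 70% of its speed; a pose out of reach is approached as far as the arm can. A call with a number of a shift or a turn outside -1 to 1 is refused whole. A call with a gripper value outside its range is refused whole. The fingers move at their own pace and stop on an object; "newtons" is the grip in N (left out, the last holds). Time passes only in rows, so rows that repeat a pose let the fingers close. It gives the time, the measured TCP pose, the force, the opening and the grip force at its end, in the units of the state.
- bot.read_state(): the state, without advancing time (a new reading comes with each control period).
- bot.read_camera(name): name is "scene" or "side" or "wrist"; returns a dict with "color" (480x640x3 uint8, red, green, blue), "depth" (480x640 float32, m along the optical axis (not along the pixel's ray), 0 where there is no reading), "mtx" (3x3 intrinsics, pixels), "k1" (the pictures are not rectified: a ray, as slopes to the right and down, at radius r is drawn at 1 + k1 r^2 times it, then the intrinsics apply), "eye" and "rotation" of the camera in the world. Camera axes: x right, y up, looking along -z (the intrinsics and any distortion apply to the point x, -y, -z); pixel columns grow to the right and rows downward; lengths in m; the calibration is good to about 2 mm. A picture is of the moment at which its call begins.
- bot.finish_job(): hands the job in; it is judged then, once.
The state is a dict: "time": time; "q": joint angles; "joint_vel": joint speeds; "joint_torque": joint torques, N m; "tool_pos": TCP position; "tcp_rot": TCP orientation; "wrist_force": force on the tool from outside, world axes, zero at the start; "torque": the same for the moment, N m; "width": opening from 0.0 (shut) to 1.0 (fully open); "grip_force": force on a finger pad.
Only numpy, scipy, OpenCV 4.12 (cv2) and the standard library are available. Lean on these libraries where they do the work, as an engineer would, in place of code of your own. Each camera call takes 0.05 s, during which the arm holds its last target. There are 200 camera calls.

TASK

The hinged splash cover of the bench safety switch stands open for the monthly trip test: reach in under it and press the round test button until the wide lever drops by itself, then let go of the button and lift the lever back up until it latches and stays up. Then swing the cover down until it is fully shut, without slamming it. Leave the power adapter, the dropper bottle and the dish standing beside it where they are.

Things in the scene. Friction and masses are not known exactly. Their poses are not given: they have to be found in the camera images.
- safety_switch: off-white desk-type enclosure of the safety switch, fixed to the table, 150 deep (x) x 180 wide (y) x 121 high (z). Origin: centre of its underside; x to its back, y to its left, z up. Above a 38 high front wall a flat panel rises to the back at 35 degrees to the table; behind the panel (x > 43) the top is level.
- panel: the sloping panel, 144 long x 180 wide. Origin: centre of its surface, in the enclosure's frame at (-16, 0, 79); x up-slope, y left, z straight out of it (leaning 35 degrees from vertical to the front). A white breaker nose 50 (x) x 112 (y) centred at x = -8, 3.5 proud, carries the lever and the button side by side.
- button_top (a point): centre of the outer face of the round black test button, diameter 19, in the panel's frame at (-8, -38, 11.5), 8 proud of the nose. It is pressed straight into the panel (panel -z).
- test_button (a joint): travel of the test button into the panel, m: 0 = out, 0.006 = fully in. Sprung, about 4 N fully in; the lever is released between 3 and 4.5 mm.
- lever_tip (a point): middle of the free end of the black lever, a paddle 44 wide (y), 8.5 thick; its pivot axis runs along y through (-8, 20, -8) in the panel's frame, the tip is 36 from the pivot. Up, it leans 35 degrees up-slope from the panel's normal (tip 21 out of the panel); dropped, 28 degrees down-slope (tip 24 out).
- lever (a joint): angle of the lever, rad: 0 = up and latched, grows as it falls, 1.1 = fully dropped. A spring drives it down (3 N at its end, about 5 N to latch it); lifted slightly past 0 (to about -0.05; stop at -0.12) with the button out it latches and stays near 0 when let go.
- cover (a joint): angle of the cover, rad: 0 = shut over the panel, grows as it opens; stop at 1.64. A stiff hinge keeps it where it is left (about 2 N at its front edge moves it). At the start it is open 1.42 to 1.58: it stands out along the panel's normal and so overhangs the panel.
- cover_hinge (a point): middle of the cover's hinge axis, which runs along y at the panel's upper edge: in the panel's frame at (66, 0, 4).
- cover_edge (a point): middle of the cover's outer front edge; cover shut: panel frame (-62, 0, 36), that is 128 down-slope of the hinge and 32 farther out. The cover is a grey frame with a clear window, 128 long x 150 wide (y), 35 deep, 4 mm side and front walls, open to the panel; its flat outer face runs through this point. A lip 50 wide stands 9 out of its front wall.
- adapter: bystander: black power adapter, 50x78x34, to the left of the enclosure; origin at the centre of its underside
- dropper_bottle: bystander: white dropper bottle with a black dropper, diameter 36, 104 high, to the right of the enclosure; origin at the centre of its underside
- dish: bystander: covered petri dish, diameter 63, 15 high, to the right of the enclosure; origin at the centre of its underside

How it is judged:
By the outcome, as a careful person would: the job done as asked, in the order asked, and still so for the second after the job is handed in, with the robot touching nothing.
It also fails if it takes over 48 s, if anything falls off the work surface, if the arm or the gripper's body presses on something with over 40 N, if the wrist force passes 120 N, or if a joint passes its speed limit or range.

## Working session

There is one attempt and no reset: what is moved stays moved. The work goes in short steps, Python scripts to look and compute and a tool call to move; the robot and the scene stay as the last step left them, time stands still between calls to the robot, and variables do not carry over. Pictures are saved under pics/ and viewed, at most 13 in all, crops included, and the job is handed in when it is done.

Besides the shell and the picture viewer there is one more tool, called in YAML: its name, and indented under it one key for each argument. drive_tool: Moves the arm, as the interface text tells. Shift numbers are shares of 0.5 m and turn numbers shares of 180 degrees, none past 1 either way. Its arguments: {"type":"object","properties":{"claw":{"type":"array","items":{"type":"number"}},"slide":{"type":"array","items":{"type":"array","items":{"type":"number"}}},"yaw":{"type":"array","items":{"type":"number"}},"newtons":{"type":"number"}},"required":["claw","slide","yaw"]}

```bash
mkdir -p pics; cat > h.py <<'E'
import numpy as np,cv2
from workcell import bot
def shot(n,f=None):
    c=bot.read_camera(n)
    if f: cv2.imwrite('pics/'+f,c['color'][:,:,::-1])
    np.savez(''+(f or n)+'.npz',**c)
    return c
def px2w(c,u,v,d=None):
    k=np.array(c['mtx']);dist=np.array([float(c['k1']),0,0,0])
    if d is None:d=c['depth'][int(v),int(u)]
    p=cv2.undistortPoints(np.array([[[u,v]]],float),k,dist)[0,0]
    return np.array(c['eye'])+np.array(c['rotation'])@np.array([p[0]*d,-p[1]*d,-d])
def w2px(c,P):
    q=np.array(c['rotation']).T@(np.array(P)-np.array(c['eye']))
    x,y=q[0]/-q[2],-q[1]/-q[2];r=1+float(c['k1'])*(x*x+y*y);k=np.array(c['mtx'])
    return k[0,0]*x*r+k[0,2],k[1,1]*y*r+k[1,2]
def cloud(c):
    d=c['depth'];v,u=np.mgrid[:480,:640]
    p=cv2.undistortPoints(np.stack([u,v],-1).reshape(-1,1,2).astype(float),np.array(c['mtx']),np.array([float(c['k1']),0,0,0])).reshape(480,640,2)
    q=np.stack([p[...,0]*d,-p[...,1]*d,-d],-1)
    return q@np.array(c['rotation']).T+np.array(c['eye'])
E
python3 - <<'E'
from h import *
print(bot.read_state())
for n in ['scene','side']:
    c=shot(n,n+'1.png');print(n,c['eye'],c['rotation'],c['mtx'],c['k1'])
E
```

```text
{'time': 0.0, 'q': array([-1.24787776e+00,  2.64795509e-01,  1.60538612e+00, -1.59391719e-05,
        1.27369772e+00, -3.69071664e-02]), 'joint_vel': array([-4.85553971e-04,  8.55599016e-05, -7.78341616e-04,  8.19361685e-04,
        1.09821369e-03, -5.61815157e-04]), 'joint_torque': array([-1.06390864e-03, -5.15116060e+01, -3.67313290e+01, -1.39276563e-04,
        1.29262236e-02, -7.54609943e-06]), 'tool_pos': array([ 0.23755794, -0.63145134,  0.40332649]), 'tcp_rot': array([-3.08865907e+00, -5.61771278e-01,  5.35220074e-04]), 'wrist_force': array([-0.42926175,  0.75704893, -0.49407806]), 'torque': array([-0.02592286, -0.01830923, -0.00491522]), 'grip_force': 0.0, 'width': 0.9975305088895309}
scene [ 0.35191393 -0.59763482  0.58829825] [ 0.95806306 -0.20590843 -0.44227654] [[461.63559581   0.         315.77668064]
 [  0.         461.63559581 236.0873931 ]
 [  0.           0.           1.        ]] -0.06052306759019723
side [0.59946326 0.71781882 0.61069534] [ 0.03360265 -1.39326797 -2.73532616] [[458.87554503   0.         321.20700045]
 [  0.         458.87554503 242.67375311]
 [  0.           0.           1.        ]] -0.07626743235392777
```

View pics/scene1.png

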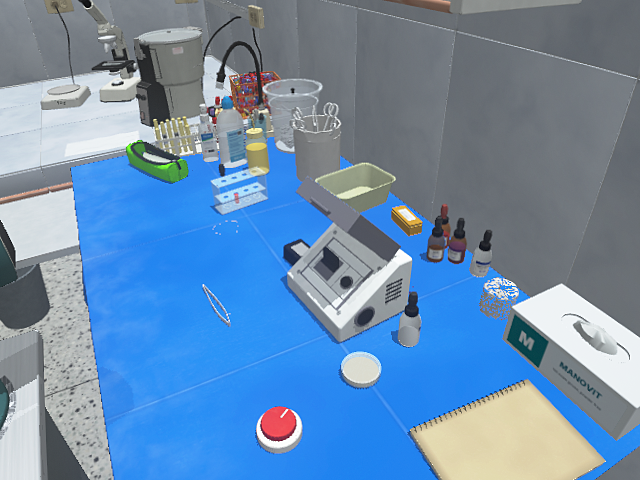

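View pics/side1.png

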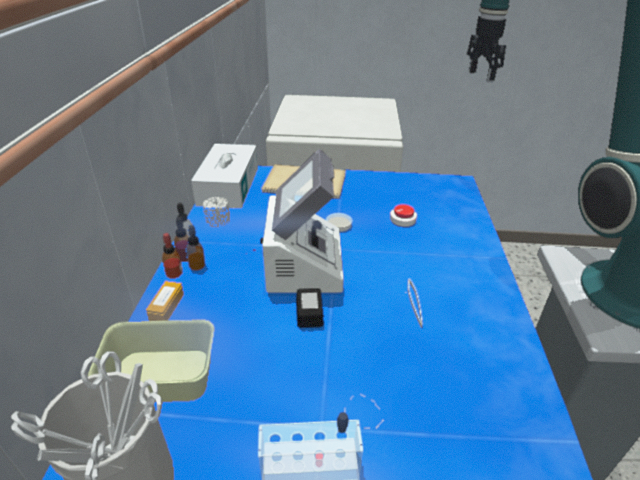

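```bash
sed -i "s/    return c$/    return c/; s/    np.savez/    c['rotation']=cv2.Rodrigues(np.array(c['rotation'],float))[0]\n    np.savez/" h.py
python3 - <<'E'
from h import *
s=np.load('scene1.png.npz');d=np.load('side1.png.npz')
for c,(x,y,w,h) in ((s,(270,165,160,190)),(d,(245,140,120,200))):
    im=c['color'][y:y+h,x:x+w,::-1]
    P=cloud(c)
    print('fwd',-np.array(c['rotation'])[:,2], px2w(c,x+w//2,y+h//2))
a=cv2.resize(s['color'][165:355,270:430,::-1],None,fx=3,fy=3,interpolation=cv2.INTER_CUBIC)
b=cv2.resize(d['color'][140:330,250:360,::-1],None,fx=3,fy=3,interpolation=cv2.INTER_CUBIC)[:, :315]
cv2.imwrite('pics/crop.png',np.hstack([a,b])[:600])
print(a.shape,b.shape)
E
```

```text
Traceback (most recent call last):
  File "h.py", line 22, in cloud
    return q@np.array(c['rotation']).T+np.array(c['eye'])
           ~~~~~~~~~~~~~~~~~~~~~~~~~~~^~~~~~~~~~~~~~~~~~~
ValueError: operands could not be broadcast together with shapes (480,640) (3,)
```

```bash
cat >> h.py <<'E'
def load(f):
    c=dict(np.load(f+'.npz'));
    if c['rotation'].size==3:c['rotation']=cv2.Rodrigues(c['rotation'].astype(float))[0]
    return c
E
python3 - <<'E'
from h import *
s=load('scene1.png');d=load('side1.png')
for c,(x,y,w,h) in ((s,(270,165,160,190)),(d,(245,140,120,200))):
    P=cloud(c)[y:y+h,x:x+w].reshape(-1,3)
    print('fwd',-c['rotation'][:,2], px2w(c,x+w//2,y+h//2), (c['depth'][y:y+h,x:x+w]==0).mean())
    z=P[(P[:,2]>.03)&(P[:,2]<.3)]; print(np.percentile(z,[1,50,99],axis=0))
a=cv2.resize(s['color'][165:355,270:430,::-1],None,fx=3,fy=3,interpolation=cv2.INTER_CUBIC)
b=cv2.resize(d['color'][140:330,250:350,::-1],None,fx=3,fy=3,interpolation=cv2.INTER_CUBIC)
cv2.imwrite('pics/crop.png',np.hstack([a,b])[:600])
E
```

```text
fwd [ 0.36069796  0.74255803 -0.56436209] [ 0.68566638 -0.04499943  0.09594045] 0.0034210526315789475
[[ 0.60620366 -0.1878771   0.03061708]
 [ 0.68750056 -0.05318911  0.07275892]
 [ 1.00078896  0.39824736  0.23260417]]
fwd [ 0.05198675 -0.80694386 -0.58833577] [0.67679035 0.00417181 0.09465943] 0.004208333333333333
[[ 0.60848214 -0.43161458  0.03145089]
 [ 0.676336    0.03314003  0.09669681]
 [ 0.87116036  0.13667971  0.23373239]]
```

View pics/crop.png

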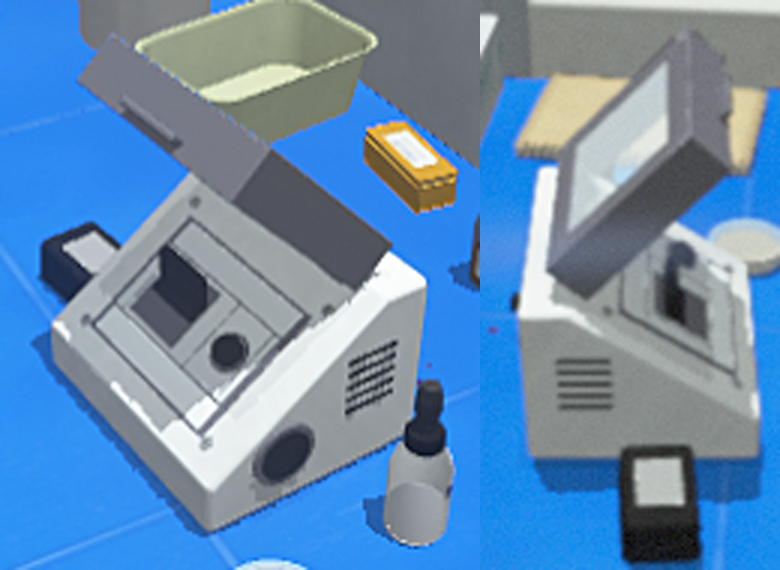

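```bash
cat >> h.py <<'E'
from scipy.optimize import least_squares
T=np.radians(35);CX,SX=np.cos(T),np.sin(T)
def pan2enc(p):
    p=np.asarray(p,float);return np.array([-.016+p[0]*CX-p[2]*SX,p[1],.079+p[0]*SX+p[2]*CX])
def enc2w(e,pose):
    x,y,a=pose[:3];return np.array([x+e[0]*np.cos(a)-e[1]*np.sin(a),y+e[0]*np.sin(a)+e[1]*np.cos(a),e[2]])
def w2enc(P,pose):
    x,y,a=pose[:3];d=P-np.array([x,y,0]);return np.stack([d[:,0]*np.cos(a)+d[:,1]*np.sin(a),-d[:,0]*np.sin(a)+d[:,1]*np.cos(a),d[:,2]],-1)
def boxsd(q,lo,hi):
    c=(lo+hi)/2;g=np.abs(q-c)-(hi-lo)/2
    return np.linalg.norm(np.maximum(g,0),axis=1)+np.minimum(g.max(1),0)
def sdE(E):
    f=np.stack([-.075-E[:,0],E[:,0]-.075,E[:,2]-.121,-SX*(E[:,0]+.016)+CX*(E[:,2]-.079),np.abs(E[:,1])-.09],-1)
    return f.max(1)
def sdC(E,th):
    px=CX*(E[:,0]+.016)+SX*(E[:,2]-.079)-.066;pz=-SX*(E[:,0]+.016)+CX*(E[:,2]-.079)-.004
    a=-px*np.cos(th)+pz*np.sin(th);b=px*np.sin(th)+pz*np.cos(th)
    return boxsd(np.stack([a,E[:,1],b],-1),np.array([0,-.075,-.003]),np.array([.128,.075,.032]))
def fit(P,p0,cover=True):
    def r(p):
        E=w2enc(P,p);return np.minimum(np.abs(sdE(E)),np.abs(sdC(E,p[3])))
    return least_squares(r,p0,loss='cauchy',f_scale=.002,x_scale=[.01,.01,.05,.05])
E
python3 - <<'E'
from h import *
Ps=[]
for f in('scene1.png','side1.png'):
    P=cloud(load(f)).reshape(-1,3)
    m=(P[:,2]>.015)&(P[:,2]<.26)&(np.abs(P[:,0]-.69)<.16)&(np.abs(P[:,1]+.03)<.15)
    Ps.append(P[m])
for P in Ps+[np.vstack(Ps)]:
    p0=np.array([.69,-.03,0,1.5])
    best=min((fit(P,np.array([.69,-.03,a,1.5])) for a in(-.3,0,.3)),key=lambda r:r.cost)
    p=best.x;E=w2enc(P,p);d=np.minimum(np.abs(sdE(E)),np.abs(sdC(E,p[3])))
    print(p.round(4),best.cost,np.percentile(d,[50,80]).round(4))
s=load('scene1.png');sd=load('side1.png')
for n,q in dict(button=(-.008,-.038,.0115),hinge=(.066,0,.004),hl=(.066,.075,.004),hr=(.066,-.075,.004),c=(-.072,-.09,0)).items():
    w=enc2w(pan2enc(q),p);print(n,w.round(4),np.round(w2px(s,w)),np.round(w2px(sd,w)))
print(px2w(s,346,282))
E
```

```text
[ 0.6806 -0.0356  0.0935  1.4485] 0.018721317320922776 [0.001  0.0024]
[ 0.6804 -0.0349  0.0896  1.4378] 0.011800061079621822 [0.0009 0.0019]
[ 0.6806 -0.0352  0.0919  1.4376] 0.03075104564242587 [0.0009 0.0022]
button [ 0.655  -0.0758  0.0838] [343. 281.] [319. 222.]
hinge [ 0.7162 -0.032   0.1201] [361. 240.] [287. 218.]
hl [0.7093 0.0427 0.1201] [338. 221.] [285. 240.]
hr [ 0.7231 -0.1067  0.1201] [389. 262.] [288. 198.]
c [ 0.6142 -0.1317  0.0377] [338. 329.] [339. 227.]
[ 0.65781674 -0.07973799  0.08262374]
```

drive_tool:
  claw: [0,0,0,0,0,0,0,0]
  slide:
    - [0.3,0.58,0.02]
    - [0.3,0.58,0.02]
    - [0.3,0.58,0.02]
    - [0.3,0.58,0.02]
    - [0.3,0.58,0.02]
    - [0.3,0.58,0.02]
    - [0.3,0.58,0.02]
    - [0.3,0.58,0.02]
  yaw: [0.3,0.3,0.3,0.3,0.3,0.3,0.3,0.3]

```text
time: 0.77
tool_pos: [0.3881, -0.3392, 0.4143]
tcp_rot: [-2.492, -1.911, -0.001]
wrist_force: [-0.5, -0.1, 0.5]
width: 0.001
grip_force: 0.0
```

drive_tool:
  claw: [0,0,0,0,0,0,0,0]
  slide:
    - [0.3,0.588,0]
    - [0.3,0.588,0]
    - [0.3,0.588,0]
    - [0.3,0.588,0]
    - [0.3,0.588,0]
    - [0.3,0.588,0]
    - [0.3,0.588,0]
    - [0.3,0.588,0]
  yaw: [0.115,0.115,0.115,0.115,0.115,0.115,0.115,0.115]

```text
time: 1.43
tool_pos: [0.538, -0.0454, 0.4143]
tcp_rot: [-2.115, -2.322, 0.0]
wrist_force: [1.1, -0.8, -0.3]
width: -0.003
grip_force: 0.0
```

```bash
python3 - <<'E'
from h import *
from scipy.spatial.transform import Rotation as R
s=bot.read_state();print(s['tool_pos'],R.from_rotvec(s['tcp_rot']).as_matrix()[:,1],s['q'])
c=shot('wrist','w1.png');print(c['eye']);shot('side','side2.png')
E
```

```text
[ 0.53800292 -0.04539417  0.41434376] [ 9.95650087e-01  9.31708663e-02 -3.07257057e-04] [-1.30370401e-01  1.89960463e-03  1.88093507e+00  1.94053882e-04
  1.25911511e+00 -2.23736102e-01]
[0.53167246 0.03067634 0.38347066]
```

View pics/w1.png

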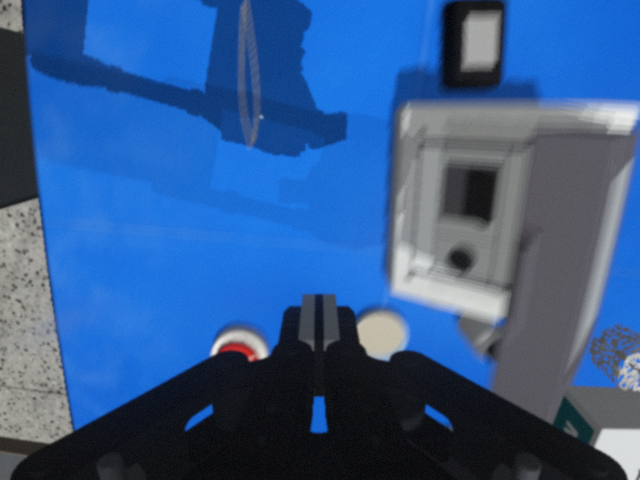

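```bash
python3 - <<'E'
from h import *
c=load('w1.png');p=[.6806,-.0352,.0919,1.4376]
print('btn',px2w(c,460,259),'model',enc2w(pan2enc((-.008,-.038,.0115)),p),w2px(c,enc2w(pan2enc((-.008,-.038,.0115)),p)))
P=cloud(c).reshape(-1,3);m=(P[:,2]>.015)&(P[:,2]<.26)&(np.abs(P[:,0]-.69)<.16)&(np.abs(P[:,1]+.03)<.15)&(P[:,0]>.59)
r=fit(P[m],np.array(p));print(r.x.round(4))
P=cloud(c);print('tips',P[300,[306,312,330,334]].round(4), px2w(c,308,297),px2w(c,332,297))
# gripper extents at side view
d=load('side2.png');P=cloud(d).reshape(-1,3);t=np.array([.538,-.0454]);a=.093
q=P[(np.hypot(P[:,0]-t[0],P[:,1]-t[1])<.15)&(P[:,2]>.22)&(P[:,0]<.64)];u=(q[:,0]-t[0])*np.cos(a)+(q[:,1]-t[1])*np.sin(a)
for z in np.arange(.235,.5,.015):
    k=np.abs(q[:,2]-z)<.0075
    if k.sum()>3: print(round(z,3),k.sum(),np.percentile(u[k],[2,98]).round(3))
E
```

```text
btn [ 0.66067413 -0.06892609  0.08536952] model [ 0.65506095 -0.0757147   0.08383164] (np.float64(451.3291883162615), np.float64(265.2686705309487))
[ 0.6819 -0.036   0.0883  1.4358]
tips [[ 0.5331 -0.0362  0.25  ]
 [ 0.5355 -0.0364  0.2492]
 [ 0.5424 -0.0352  0.2502]
 [ 0.5439 -0.0348  0.2507]] [ 0.53384733 -0.03612939  0.24730307] [ 0.54321229 -0.03498714  0.24783356]
0.25 84 [-0.008  0.016]
0.265 128 [-0.008  0.018]
0.28 156 [-0.021  0.029]
0.295 382 [-0.033  0.039]
0.31 350 [-0.044  0.052]
0.325 505 [-0.054  0.063]
0.34 558 [-0.053  0.06 ]
0.355 451 [-0.034  0.045]
0.37 254 [-0.031  0.041]
0.385 437 [-0.03   0.041]
0.4 450 [-0.029  0.041]
0.415 497 [-0.03   0.039]
0.43 405 [-0.027  0.041]
0.445 503 [-0.03  0.04]
0.46 488 [-0.029  0.039]
0.475 488 [-0.029  0.039]
0.49 507 [-0.028  0.039]
```

drive_tool:
  claw: [0,0,0,0,0,0,0,0]
  slide:
    - [0.04,0.006,-0.074]
    - [0.084,0.006,-0.074]
    - [0.104,0.008,-0.074]
    - [0.12,0.01,-0.074]
    - [0.134,0.012,-0.074]
    - [0.148,0.013,-0.074]
    - [0.162,0.014,-0.074]
    - [0.174,0.014,-0.074]
  yaw: [0,0,0,0,0,0,0,0]

```text
time: 2.2
tool_pos: [0.6242, -0.0412, 0.3789]
tcp_rot: [-2.116, -2.321, 0.002]
wrist_force: [-5.2, -0.6, 3.3]
width: -0.0
grip_force: 2.5
```

```bash
cat >> h.py <<'E'
def coverfit(p=(.6819,-.036,.09),names=('scene','side'),a0=1.5):
    o=[]
    for n in names:
        P=cloud(shot(n)).reshape(-1,3);E=w2enc(P,p)
        best=[]
        for th in np.arange(-.05,1.7,.01):
            pm=E[(np.abs(E[:,1])<.074)]
            best.append((np.abs(sdC(pm,th))<.002).sum())
        o.append(round(-.05+.01*int(np.argmax(best)),2))
    return o
E
python3 - <<'E'
from h import *
print(coverfit())
E
```

```text
[0.01, 1.54]
```

drive_tool:
  claw: [0,0,0]
  slide:
    - [0.01,0.001,0]
    - [0.018,0.002,0]
    - [0.018,0.002,0]
  yaw: [0,0,0]

```text
time: 2.55
tool_pos: [0.6341, -0.0399, 0.3781]
tcp_rot: [2.116, 2.321, 0.001]
wrist_force: [-1.7, -1.7, 1.7]
width: 0.001
grip_force: 1.0
```

```bash
sed -i 's/np.arange(-.05,1.7,.01)/np.arange(a0-.25,a0+.25,.01)/; s/-.05+.01\*int/a0-.25+.01*int/' h.py
python3 - <<'E'
from h import *
print(coverfit());print(bot.read_state()['wrist_force'])
E
```

```text
[1.62, 1.62]
[-1.43961369 -0.07075973  1.22683881]
```

drive_tool:
  claw: [0,0,85,85,85,85,85,85]
  slide:
    - [-0.08,0,0]
    - [-0.168,-0.09,0]
    - [-0.168,-0.09,0]
    - [-0.168,-0.09,-0.08]
    - [-0.168,-0.09,-0.16]
    - [-0.168,-0.09,-0.206]
    - [-0.168,-0.09,-0.206]
    - [-0.168,-0.09,-0.206]
  yaw: [0,0,0,0,0,0,0,0]

```text
time: 3.32
tool_pos: [0.5491, -0.0846, 0.2733]
tcp_rot: [-2.114, -2.32, 0.002]
wrist_force: [0.5, 0.5, -0.0]
width: 0.846
grip_force: 0.0
```

```bash
python3 - <<'E'
from h import *
print(coverfit())
st=bot.read_state();t=st['tool_pos'];print(t,st['width'])
w=shot('wrist','w3.png');d=shot('side','side3.png');s=shot('scene','scene3.png')
p=[.6819,-.036,.09]
for c in(w,d,s):
    B=enc2w(pan2enc((-.008,-.038,.0115)),p);print(B,w2px(c,B))
a=.093
for c in(d,s):
    P=cloud(c).reshape(-1,3)
    q=P[(np.hypot(P[:,0]-t[0],P[:,1]-t[1])<.075)&(P[:,2]>.1)];u=(q[:,0]-t[0])*np.cos(a)+(q[:,1]-t[1])*np.sin(a)
    for z in np.arange(.1,.29,.01):
        k=np.abs(q[:,2]-z)<.005;uu=u[k]
        if k.sum()>3: print(round(z,3),k.sum(),np.percentile(uu[uu<0],[2,98]).round(3) if (uu<0).any() else '',np.percentile(uu[uu>0],[2,98]).round(3) if (uu>0).any() else '')
a=cv2.resize(d['color'][130:330,240:400,::-1],None,fx=2.5,fy=2.5)
b=cv2.resize(w['color'][:,:,::-1],None,fx=.6,fy=.6);o=np.zeros((500,800,3),np.uint8);o[:,:400]=a;o[:288,400:784]=b
cv2.imwrite('pics/c3.png',o)
E
```

```text
[1.63, 1.62]
[ 0.55094665 -0.08489012  0.27662853] 0.9897308994750498
[ 0.65628401 -0.0764661   0.08383164] (np.float64(536.0889935331361), np.float64(292.053545840845))
[ 0.65628401 -0.0764661   0.08383164] (np.float64(318.82454276541097), np.float64(222.21076483954505))
[ 0.65628401 -0.0764661   0.08383164] (np.float64(344.26011447281513), np.float64(280.6351497268116))
0.12 27 [-0.052 -0.042] [0.043 0.05 ]
0.13 64 [-0.054 -0.042] [0.044 0.056]
0.14 59 [-0.053 -0.042] [0.044 0.056]
0.15 66 [-0.054 -0.042] [0.045 0.057]
0.16 77 [-0.065 -0.042] [0.045 0.07 ]
0.17 220 [-0.07  -0.036] [0.038 0.074]
0.18 251 [-0.069 -0.002] [0.004 0.073]
0.19 246 [-0.067 -0.002] [0.002 0.072]
0.2 240 [-0.067 -0.001] [0.001 0.071]
0.21 347 [-0.064 -0.002] [0.002 0.069]
0.22 337 [-0.064 -0.003] [0.003 0.068]
0.23 54 [-0.034 -0.002] [0.002 0.037]
0.24 185 [-0.033 -0.   ] [0.002 0.037]
0.25 189 [-0.034 -0.001] [0.001 0.038]
0.26 201 [-0.032 -0.   ] [0.001 0.037]
0.27 210 [-0.034 -0.001] [0.001 0.037]
0.28 261 [-0.034 -0.001] [0.001 0.035]
0.12 57 [-0.053 -0.043] [0.042 0.051]
0.13 122 [-0.056 -0.042] [0.042 0.055]
0.14 136 [-0.056 -0.043] [0.042 0.056]
0.15 126 [-0.056 -0.043] [0.042 0.056]
0.16 128 [-0.07  -0.042] [0.042 0.069]
0.17 409 [-0.074 -0.037] [0.039 0.073]
0.18 465 [-0.073 -0.004] [0.001 0.071]
0.19 390 [-0.072 -0.001] [0.001 0.07 ]
0.2 401 [-0.071 -0.001] [0.001 0.068]
0.21 590 [-0.07  -0.003] [0.002 0.067]
0.22 466 [-0.068 -0.016] [0.031 0.066]
0.23 94 [-0.038 -0.002] [0.002 0.025]
0.24 333 [-0.038 -0.001] [0.   0.03]
0.25 320 [-0.038 -0.001] [0.001 0.026]
0.26 347 [-0.038 -0.001] [0.001 0.027]
0.27 348 [-0.038 -0.001] [0.001 0.029]
0.28 517 [-0.037 -0.001] [0.001 0.034]
```

View pics/c3.png

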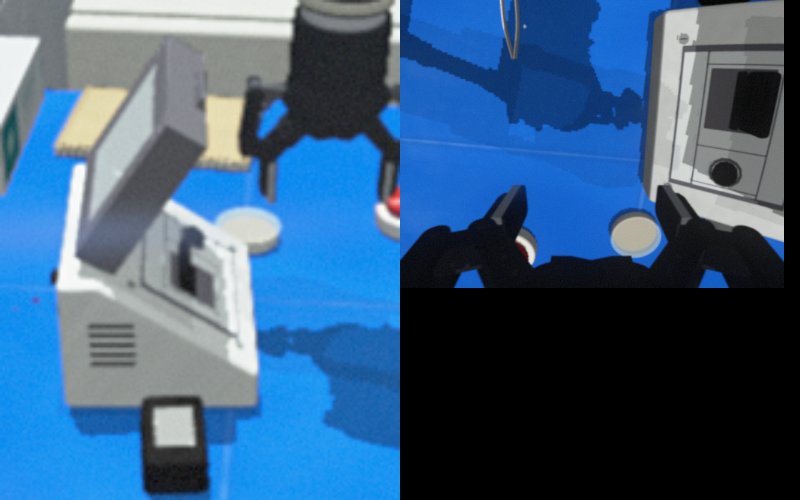

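drive_tool:
  claw: [85,85,85,85,85,85,85]
  slide:
    - [0.05,0.01,-0.02]
    - [0.09,0.01,-0.026]
    - [0.11,0.01,-0.03]
    - [0.11,0.01,-0.05]
    - [0.11,0.01,-0.06]
    - [0.11,0.01,-0.064]
    - [0.11,0.01,-0.064]
  yaw: [0,0,0,0,0,0,0]

```text
time: 4.15
tool_pos: [0.6032, -0.0797, 0.2415]
tcp_rot: [-2.115, -2.32, 0.003]
wrist_force: [-0.3, 0.3, 0.4]
width: 0.997
grip_force: 0.0
```

```bash
python3 - <<'E'
from h import *
w=shot('wrist','w4.png');d=shot('side','side4.png');s=shot('scene','scene4.png')
print(bot.read_state()['wrist_force'],coverfit())
a=cv2.resize(d['color'][130:330,240:400,::-1],None,fx=2.5,fy=2.5)[:,:400]
b=cv2.resize(s['color'][180:340,270:430,::-1],None,fx=2.5,fy=2.5)
o=np.zeros((500,800,3),np.uint8);o[:,:400]=a;o[:400,400:]=b
cv2.imwrite('pics/c4.png',o)
E
```

```text
[-0.43719024  0.35899618  0.0276136 ] [1.61, 1.62]
```

View pics/c4.png

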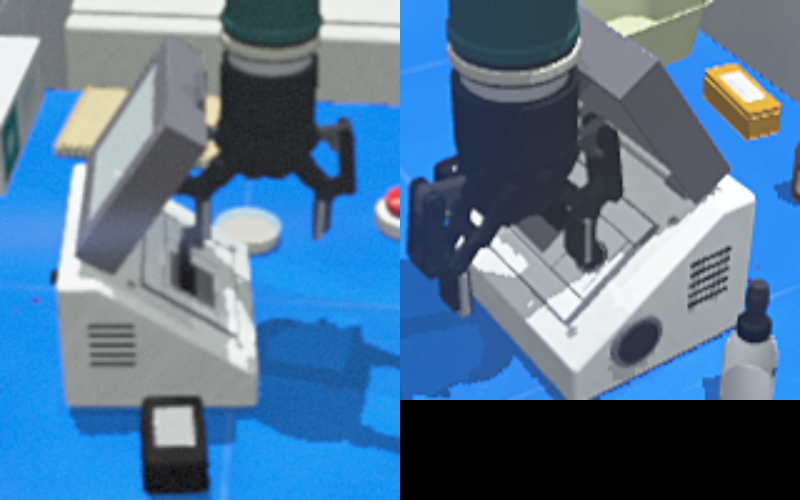

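drive_tool:
  claw: [85,85,85,85]
  slide:
    - [0.003,0,-0.004]
    - [0.005,0,-0.008]
    - [0.006,0,-0.012]
    - [0.006,0,-0.012]
  yaw: [0,0,0,0]

```text
time: 4.73
tool_pos: [0.6083, -0.0797, 0.2374]
tcp_rot: [2.115, 2.321, 0.002]
wrist_force: [-0.6, 1.3, 4.8]
width: 0.989
grip_force: 2.1
```

```bash
cat > lv.py <<'E'
from h import *
def lever(c,p=(.6835,-.034,.09)):
    P=cloud(c).reshape(-1,3);E=w2enc(P,p)
    px=CX*(E[:,0]+.016)+SX*(E[:,2]-.079);pz=-SX*(E[:,0]+.016)+CX*(E[:,2]-.079)
    k=(E[:,1]>.002)&(E[:,1]<.036)&(pz>.008)&(pz<.032)&(px>-.045)&(px<.04)
    return k.sum(),np.percentile(px[k],[5,50,95]).round(4) if k.sum() else '',np.percentile(pz[k],[50,95]).round(4) if k.sum() else ''
if __name__=='__main__':
    import sys
    for f in ('side1.png','side4.png','w3.png'): print(f,lever(load(f)))
    n=sys.argv[1]
    for c in('side','wrist','scene'): print(c,lever(shot(c,f'{c}{n}.png')))
    print(bot.read_state()['wrist_force'],bot.read_state()['tool_pos'])
E
python3 lv.py 5
```

```text
side1.png (np.int64(63), array([0.0039, 0.011 , 0.0134]), array([0.0215, 0.0237]))
side4.png (np.int64(61), array([0.0034, 0.0113, 0.0136]), array([0.0216, 0.0244]))
w3.png (np.int64(4195), array([-0.0018,  0.0062,  0.0135]), array([0.0205, 0.0237]))
side (np.int64(117), array([-0.0242, -0.0176, -0.0121]), array([0.0186, 0.0257]))
wrist (np.int64(6309), array([-0.026 , -0.0182, -0.0125]), array([0.0208, 0.0253]))
scene (np.int64(24), array([-0.0272, -0.0188, -0.0141]), array([0.0173, 0.0253]))
[-0.75712184  0.93340666  3.78772627] [ 0.60828576 -0.07971798  0.23740583]
```

View pics/wrist5.png

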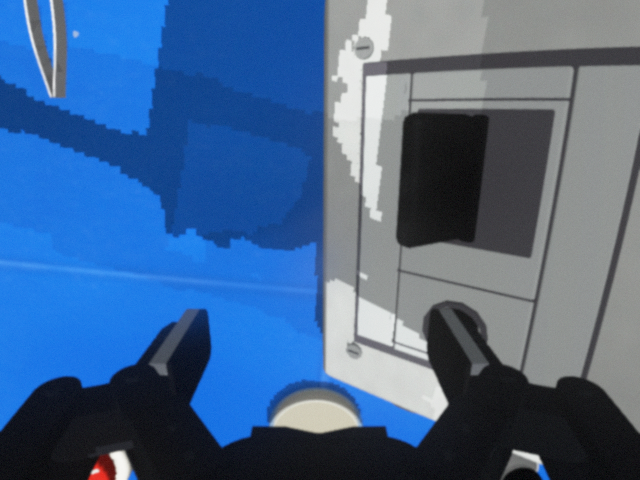

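```bash
python3 - <<'E'
from h import *
for f,p in(('scene3.png',(.6812,-.0355,.09)),('side3.png',(.6812,-.0355,.09)),('scene1.png',(.6806,-.0356,.0935)),('side1.png',(.6804,-.0349,.09))):
    P=cloud(load(f)).reshape(-1,3);E=w2enc(P,p)
    th=1.62 if '3' in f else 1.44
    px=CX*(E[:,0]+.016)+SX*(E[:,2]-.079)-.066;pz=-SX*(E[:,0]+.016)+CX*(E[:,2]-.079)-.004
    a=-px*np.cos(th)+pz*np.sin(th);b=px*np.sin(th)+pz*np.cos(th)
    k=(a>.131)&(a<.142)&(np.abs(E[:,1])<.03)&(b>-.02)&(b<.045)
    k2=(a>.122)&(a<.142)&(np.abs(E[:,1])<.07)&(b>-.02)&(b<.045)
    print(f,k.sum(),np.percentile(a[k],[50,95]).round(3),np.percentile(b[k],[5,50,95]).round(3),np.percentile(E[k,1],[2,98]).round(3),'min encx',np.percentile(E[k],2,axis=0).round(3),'edge minx',np.percentile(E[k2,0],2).round(3))
E
```

```text
scene3.png 87 [0.136 0.138] [0.003 0.005 0.008] [-0.025  0.023] min encx [-0.034 -0.025  0.234] edge minx -0.034
side3.png 55 [0.136 0.137] [0.005 0.008 0.01 ] [-0.021  0.027] min encx [-0.033 -0.021  0.236] edge minx -0.032
scene1.png 76 [0.136 0.138] [0.002 0.005 0.007] [-0.025  0.023] min encx [-0.055 -0.025  0.22 ] edge minx -0.053
side1.png 53 [0.135 0.136] [0.004 0.008 0.009] [-0.024  0.026] min encx [-0.053 -0.024  0.222] edge minx -0.052
```

drive_tool:
  claw: [85,85,85,85,85]
  slide:
    - [-0.006,0,0.012]
    - [-0.02,0,0.04]
    - [-0.08,0,0.04]
    - [-0.1,0,0.04]
    - [-0.1,0,0.04]
  yaw: [0,0,0,0,0]

```text
time: 5.3
tool_pos: [0.5548, -0.0796, 0.2556]
tcp_rot: [-2.114, -2.319, 0.004]
wrist_force: [-0.2, -0.1, -1.1]
width: 0.994
grip_force: 0.0
```

drive_tool:
  claw: [85,85,85,85,85,85,85]
  slide:
    - [0,0.08,0]
    - [0.01,0.126,0]
    - [0.01,0.126,-0.03]
    - [0.01,0.126,-0.052]
    - [0.02,0.127,-0.058]
    - [0.03,0.128,-0.058]
    - [0.03,0.128,-0.058]
  yaw: [0,0,0,0,0,0,0]

```text
time: 5.88
tool_pos: [0.5728, -0.0162, 0.2267]
tcp_rot: [-2.115, -2.319, 0.003]
wrist_force: [-2.3, 0.0, -1.0]
width: 1.001
grip_force: 0.9
```

```bash
python3 lv.py 6 | tail -4
```

```text
side (np.int64(132), array([-0.0352, -0.0184, -0.0124]), array([0.0202, 0.0281]))
wrist (np.int64(2334), array([-0.0434, -0.0203, -0.0121]), array([0.0229, 0.0306]))
scene (np.int64(173), array([-0.0435, -0.0235, -0.0138]), array([0.0237, 0.0303]))
[-1.85216057 -0.32146755 -0.49290737] [ 0.57257847 -0.01625145  0.2274812 ]
```

View pics/wrist6.png

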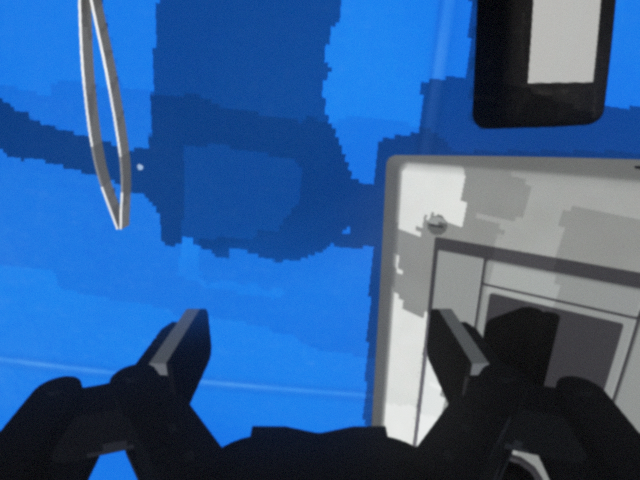

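drive_tool:
  claw: [85,85,85,85,85,85,85,85]
  slide:
    - [0.004,0,0.012]
    - [0.011,0.001,0.022]
    - [0.018,0.002,0.03]
    - [0.026,0.003,0.036]
    - [0.034,0.003,0.042]
    - [0.042,0.004,0.045]
    - [0.05,0.005,0.047]
    - [0.058,0.005,0.048]
  yaw: [0,0,0,0,0,0,0,0]

```text
time: 6.7
tool_pos: [0.6028, -0.0135, 0.2554]
tcp_rot: [2.114, 2.319, 0.004]
wrist_force: [-3.8, 0.3, 5.7]
width: 0.995
grip_force: 3.0
```

```bash
python3 lv.py 7 | tail -4; python3 -c "
from h import *
print(coverfit())"
```

```text
side (np.int64(55), array([0.0068, 0.0119, 0.0138]), array([0.0224, 0.03  ]))
wrist (np.int64(1124), array([-0.0038,  0.0039,  0.0152]), array([0.0243, 0.0312]))
scene (np.int64(141), array([-0.0056,  0.0025,  0.0126]), array([0.0218, 0.0303]))
[-3.63763123 -0.15634356  4.58041796] [ 0.60310671 -0.01349083  0.25475548]
[1.62, 1.62]
```

```bash
python3 - <<'E'
from h import *
d=load('side7.png');s=load('scene7.png')
a=cv2.resize(d['color'][170:290,260:380,::-1],None,fx=3.3,fy=3.3)
b=cv2.resize(s['color'][200:320,280:400,::-1],None,fx=3.3,fy=3.3)
cv2.imwrite('pics/c7.png',np.hstack([a,b]))
st=bot.read_state();print(st['wrist_force'],st['torque'],st['tool_pos'])
E
```

```text
[-3.05046455 -0.50006811  5.84248471] [-0.06212552  0.23438442 -0.03035987] [ 0.60270801 -0.01352504  0.25422275]
```

View pics/c7.png

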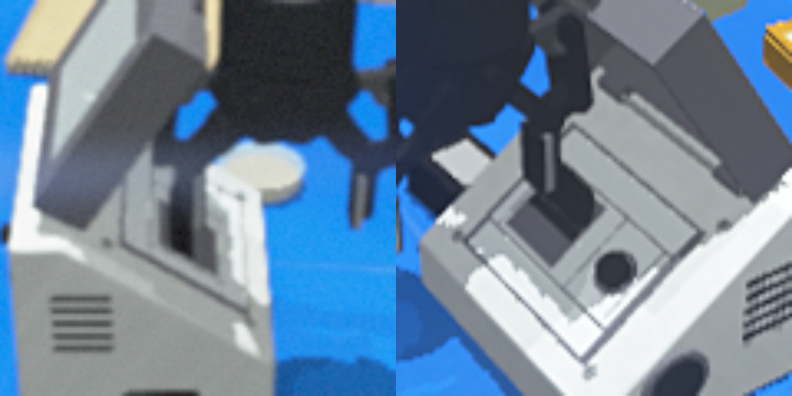

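View pics/wrist7.png

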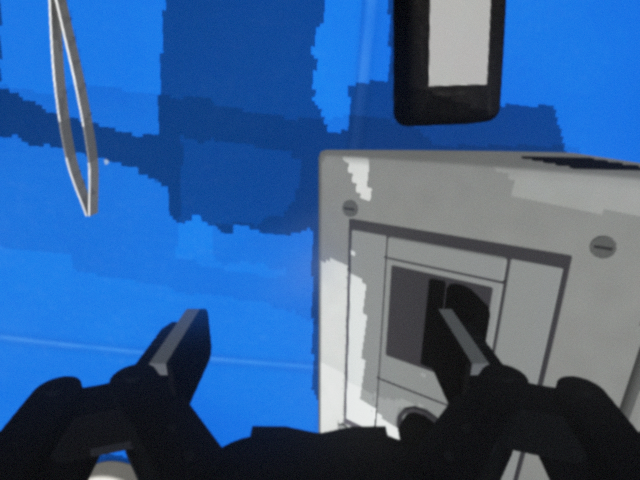

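```bash
python3 - <<'E'
from h import *
c=load('wrist7.png');p=(.683,-.0345,.09)
print(c['mtx'][0,0])
P=cloud(c)
for r in(288,296,304):
  print(r)
  for u in range(424,496,6): print(u,(1000*w2enc(P[r,u][None],p)[0]).round(1).tolist(),c['color'][r,u].tolist())
print('finger',[(1000*w2enc(P[v,u][None],p)[0]).round(1).tolist() for u,v in((442,312),(448,320),(460,330))])
E
```

```text
381.3967103852369
288
424 [-29.3, 34.8, 74.3] [62, 62, 68]
430 [-27.4, 35.7, 76.3] [19, 20, 21]
436 [-25.4, 36.5, 78.0] [21, 22, 19]
442 [-23.3, 37.2, 79.5] [26, 24, 27]
448 [-21.6, 38.2, 81.7] [19, 21, 19]
454 [-20.5, 39.9, 85.4] [21, 22, 20]
460 [-18.9, 40.7, 87.3] [18, 17, 21]
466 [-16.5, 40.8, 87.5] [26, 26, 27]
472 [-13.1, 39.8, 85.4] [53, 53, 58]
478 [-11.8, 41.0, 88.0] [60, 57, 63]
484 [-9.5, 41.1, 88.2] [58, 54, 61]
490 [-7.4, 41.4, 88.9] [67, 69, 71]
296
424 [-29.1, 31.1, 74.6] [63, 61, 64]
430 [-27.1, 32.1, 76.6] [22, 21, 22]
436 [-25.0, 32.8, 78.2] [21, 23, 22]
442 [-22.9, 33.5, 79.5] [23, 24, 22]
448 [-21.2, 34.5, 81.6] [22, 20, 19]
454 [-21.3, 37.8, 88.4] [13, 14, 15]
460 [-20.3, 39.4, 91.7] [23, 22, 25]
466 [-18.7, 40.2, 93.5] [21, 21, 19]
472 [-16.7, 40.6, 94.3] [18, 17, 16]
478 [-11.3, 37.4, 87.9] [40, 45, 47]
484 [-9.4, 38.0, 89.1] [62, 60, 64]
490 [-7.3, 38.3, 89.8] [76, 75, 79]
304
424 [-28.7, 27.2, 74.5] [60, 60, 64]
430 [-26.5, 28.0, 76.0] [17, 16, 13]
436 [-24.7, 29.2, 78.4] [23, 26, 25]
442 [-22.6, 29.9, 79.8] [28, 30, 31]
448 [-21.2, 31.4, 82.9] [19, 17, 16]
454 [-21.7, 35.2, 90.2] [23, 22, 23]
460 [-21.6, 38.0, 95.8] [20, 21, 22]
466 [-20.3, 39.3, 98.2] [17, 19, 18]
472 [-18.9, 40.2, 100.1] [24, 24, 21]
478 [-16.8, 40.4, 100.5] [19, 20, 22]
484 [-14.5, 40.3, 100.3] [29, 27, 31]
490 [-6.6, 34.6, 89.4] [109, 112, 111]
finger [[-30.8, 38.5, 102.8], [-29.9, 37.6, 107.1], [-28.2, 37.9, 114.2]]
```

drive_tool:
  claw: [85,85,85,85]
  slide:
    - [0.004,0,0.006]
    - [0.008,0.001,0.006]
    - [0.012,0.001,0.006]
    - [0.012,0.001,0.006]
  yaw: [0,0,0,0]

```text
time: 7.28
tool_pos: [0.6077, -0.013, 0.2558]
tcp_rot: [-2.116, -2.322, 0.002]
wrist_force: [-7.9, -1.1, 8.6]
width: 0.999
grip_force: 5.3
```

```bash
cat > lf.py <<'E'
from h import *
import sys
c=shot('wrist',f'wrist{sys.argv[1]}.png');p=(.683,-.0345,.09)
E=w2enc(cloud(c).reshape(-1,3),p);k=(E[:,1]>.0)&(E[:,1]<.0375)&(c['color'].reshape(-1,3).max(1)<35)
for z in np.arange(.08,.106,.004):
    q=k&(np.abs(E[:,2]-z)<.002)&(E[:,0]>-.062)&(E[:,0]<-.008);print(round(z,3),q.sum(),np.percentile(E[q,0],[5,50,95]).round(4) if q.sum()>3 else '')
print(bot.read_state()['wrist_force'],bot.read_state()['tool_pos'])
E
python3 lf.py 8
```

```text
0.08 355 [-0.0261 -0.0244 -0.0221]
0.084 76 [-0.0208 -0.0203 -0.0198]
0.088 47 [-0.0202 -0.0199 -0.0194]
0.092 48 [-0.0202 -0.0194 -0.0188]
0.096 157 [-0.03   -0.0296 -0.0187]
0.1 257 [-0.0301 -0.0296 -0.018 ]
0.104 478 [-0.03   -0.0176 -0.012 ]
[-7.80623905 -1.15294272  7.75875255] [ 0.60765464 -0.01303748  0.2558121 ]
```

drive_tool:
  claw: [85,85,85,85,85]
  slide:
    - [-0.012,-0.001,0]
    - [-0.04,-0.003,0]
    - [-0.09,-0.008,0.02]
    - [-0.16,-0.01,0.08]
    - [-0.16,-0.01,0.08]
  yaw: [0,0,0,0,0]

```text
time: 7.75
tool_pos: [0.5256, -0.0178, 0.2973]
tcp_rot: [2.115, 2.321, 0.002]
wrist_force: [0.9, -0.2, 1.2]
width: 0.997
grip_force: 0.0
```

```bash
python3 lf.py 9; python3 lv.py 9|tail -4; python3 -c "
from h import *
print(coverfit())"
```

```text
0.08 589 [-0.0259 -0.0232 -0.0217]
0.084 309 [-0.0229 -0.0222 -0.0215]
0.088 246 [-0.0232 -0.0224 -0.0217]
0.092 356 [-0.0237 -0.0226 -0.0217]
0.096 347 [-0.0235 -0.0226 -0.0217]
0.1 496 [-0.0236 -0.0224 -0.0214]
0.104 989 [-0.0225 -0.0198 -0.0162]
[-0.06254984 -0.11336434  0.88908392] [ 0.52692967 -0.01780385  0.29736167]
side (np.int64(64), array([0.003 , 0.0112, 0.0134]), array([0.0215, 0.0246]))
wrist (np.int64(2426), array([-0.0019,  0.006 ,  0.0136]), array([0.0203, 0.0236]))
scene (np.int64(144), array([-0.004 ,  0.0036,  0.0117]), array([0.0208, 0.0246]))
[-0.39603522  0.10244759  0.53491385] [ 0.52855688 -0.01776149  0.29492608]
[1.63, 1.62]
```

drive_tool:
  claw: [0,0,0,0,0,0,0,0]
  slide:
    - [0,-0.01,0.08]
    - [0,-0.02,0.16]
    - [0,-0.025,0.24]
    - [0,-0.025,0.31]
    - [0.08,-0.025,0.31]
    - [0.16,-0.025,0.31]
    - [0.24,-0.025,0.31]
    - [0.32,-0.025,0.31]
  yaw: [0,0,0,0,0,0,0,0]

```text
time: 8.72
tool_pos: [0.6901, -0.0302, 0.4488]
tcp_rot: [-2.116, -2.322, 0.0]
wrist_force: [-0.7, 0.3, 0.0]
width: -0.003
grip_force: 0.0
```

```bash
python3 - <<'E'
from h import *
p=(.683,-.0345,.09);A=.118
for th in np.arange(1.62,-.01,-.09):
    C=pan2enc((.066-A*np.cos(th)+.032*np.sin(th),0,.004+A*np.sin(th)+.032*np.cos(th)))
    nx=CX*np.sin(th)-SX*np.cos(th);C[0]+=.01*np.clip(nx*3,-1,1)
    w=enc2w(C,p);print(round(th,2),w[:2].round(4),round(w[2]+.173,4),round(nx,2))
print(bot.read_state()['tool_pos'])
E
```

```text
1.62 [ 0.693  -0.0336] 0.41 0.85
1.53 [ 0.6826 -0.0345] 0.4064 0.8
1.44 [ 0.6727 -0.0354] 0.4018 0.74
1.35 [ 0.6632 -0.0363] 0.3963 0.67
1.26 [ 0.6542 -0.0371] 0.39 0.6
1.17 [ 0.6459 -0.0379] 0.3829 0.53
1.08 [ 0.6382 -0.0385] 0.375 0.45
0.99 [ 0.6312 -0.0392] 0.3665 0.37
0.9 [ 0.6236 -0.0399] 0.3574 0.29
0.81 [ 0.6156 -0.0406] 0.3478 0.2
0.72 [ 0.6085 -0.0412] 0.3378 0.11
0.63 [ 0.6023 -0.0418] 0.3274 0.02
0.54 [ 0.597  -0.0423] 0.3167 -0.07
0.45 [ 0.5927 -0.0426] 0.3058 -0.16
0.36 [ 0.5895 -0.0429] 0.2948 -0.25
0.27 [ 0.5873 -0.0431] 0.2838 -0.33
0.18 [ 0.5886 -0.043 ] 0.2729 -0.42
0.09 [ 0.5909 -0.0428] 0.2622 -0.5
-0.0 [ 0.5941 -0.0425] 0.2517 -0.57
[ 0.69013016 -0.03023428  0.44876292]
```

drive_tool:
  claw: [0,0,0,0,0,0,0,0]
  slide:
    - [0.06,-0.004,0]
    - [0.06,-0.006,-0.05]
    - [0.06,-0.006,-0.09]
    - [0.03,-0.006,-0.09]
    - [0.01,-0.007,-0.09]
    - [-0.005,-0.008,-0.094]
    - [-0.018,-0.009,-0.1]
    - [-0.031,-0.01,-0.106]
  yaw: [0,0,0,0,0,0,0,0]

```text
time: 9.38
tool_pos: [0.6723, -0.0353, 0.3979]
tcp_rot: [2.114, 2.32, 0.003]
wrist_force: [1.8, 1.2, 0.1]
width: 0.005
grip_force: 0.8
```

```bash
python3 -c "
from h import *
print(coverfit(a0=1.4))"
```

```text
[1.45, 1.43]
```

drive_tool:
  claw: [0,0,0,0,0,0,0,0]
  slide:
    - [-0.019,-0.002,-0.006]
    - [-0.037,-0.003,-0.018]
    - [-0.053,-0.005,-0.032]
    - [-0.069,-0.006,-0.048]
    - [-0.083,-0.007,-0.065]
    - [-0.098,-0.009,-0.083]
    - [-0.114,-0.01,-0.102]
    - [-0.128,-0.011,-0.122]
  yaw: [0,0,0,0,0,0,0,0]

```text
time: 10.15
tool_pos: [0.6079, -0.0409, 0.3358]
tcp_rot: [2.115, 2.321, 0.002]
wrist_force: [0.8, 0.1, 1.4]
width: -0.001
grip_force: 0.6
```

```bash
python3 -c "
from h import *
print(coverfit(a0=.7))"
```

```text
[0.68, 0.66]
```

drive_tool:
  claw: [0,0,0,0,0,0,0,0]
  slide:
    - [-0.011,-0.001,-0.021]
    - [-0.021,-0.002,-0.042]
    - [-0.028,-0.003,-0.064]
    - [-0.033,-0.003,-0.086]
    - [-0.034,-0.003,-0.108]
    - [-0.035,-0.003,-0.124]
    - [-0.033,-0.003,-0.138]
    - [-0.031,-0.003,-0.148]
  yaw: [0,0,0,0,0,0,0,0]

```text
time: 10.92
tool_pos: [0.5924, -0.0422, 0.2602]
tcp_rot: [-2.115, -2.321, 0.002]
wrist_force: [-0.5, 0.9, 1.2]
width: 0.005
grip_force: 0.6
```

```bash
python3 -c "
from h import *
print(coverfit(a0=.15))"
```

```text
[0.07, 0.06]
```

drive_tool:
  claw: [0,0,0,0,0,0]
  slide:
    - [0.002,0,-0.006]
    - [0.004,0,-0.011]
    - [0.005,0,-0.016]
    - [0.006,0,-0.02]
    - [0.006,0,-0.024]
    - [0.006,0,-0.024]
  yaw: [0,0,0,0,0,0]

```text
time: 11.52
tool_pos: [0.5962, -0.0422, 0.2515]
tcp_rot: [2.115, 2.321, 0.001]
wrist_force: [-3.8, 1.6, 7.9]
width: -0.004
grip_force: 4.4
```

```bash
python3 -c "
from h import *
print(coverfit(a0=.15),bot.read_state()['wrist_force'])"
```

```text
[-0.01, -0.01] [-3.98317847  1.3713844   8.49196094]
```

Shut against the stop with about 8 N. I'll press slightly more, then retreat and verify.

drive_tool:
  claw: [0,0,0,0,0,0,0,0]
  slide:
    - [0.001,0,-0.004]
    - [0.001,0,-0.004]
    - [0,0,0.02]
    - [0,0,0.06]
    - [-0.04,0,0.12]
    - [-0.12,0,0.18]
    - [-0.16,0,0.22]
    - [-0.16,0,0.22]
  yaw: [0,0,0,0,0,0,0,0]

```text
time: 12.28
tool_pos: [0.514, -0.0424, 0.3654]
tcp_rot: [2.112, 2.318, 0.006]
wrist_force: [0.5, -1.2, -0.1]
width: -0.003
grip_force: 0.0
```

```bash
python3 - <<'E'
from h import *
print(coverfit(a0=.15))
d=shot('side','side10.png');s=shot('scene','scene10.png')
print([f(c) for c in(d,s) for f in(__import__('lv').lever,)])
a=cv2.resize(d['color'][170:340,230:400,::-1],(400,400))
b=cv2.resize(s['color'][200:400,270:470,::-1],(400,400))
cv2.imwrite('pics/c10.png',np.hstack([a,b]));print(bot.read_state()['wrist_force'])
E
```

```text
[-0.01, -0.01]
[(np.int64(0), '', ''), (np.int64(0), '', '')]
[ 0.3683398   0.09816264 -0.20104304]
```

View pics/c10.png

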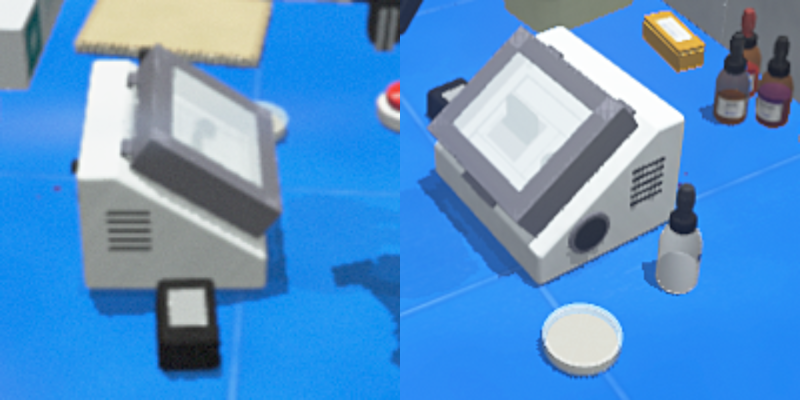

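The cover is fully shut over the panel, and the adapter, bottle and dish look undisturbed. The arm is clear of everything.

```bash
python3 -c "
from workcell import bot
print(bot.finish_job())"
```

```text
the job is handed in; nothing more can be done
None
```

The job is handed in: the test button tripped the lever, the lever was lifted back and measured latched up before the cover was swung gently to fully shut (no longer visible after that), and the adapter, bottle and dish look unmoved in the final pictures; I pushed the cover open from about 1.44 to 1.62 rad first, to make room for the gripper.

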